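# Set the polariscope to dark field

### The job

Get the polariscope ready for dark-field viewing: press the green lamp button in until it stays down, then turn the analyser by pushing its lever round with a fingertip, gently, until the lever stands squarely over the red 90-degree mark. Push only - do not pinch or force the lever, do not pick anything up, and leave the instrument and the things around it where they stand.

Things in the scene. Friction and masses are not known exactly. Their poses are not given: they have to be found in the camera images.
- polariscope: Polariscope, loose on rubber feet, 3 kg. Cream lamp base 200 (x) x 300 (y) x 59 mm tall; a column at its far side (+x) carries a flat black carrier ring (outer radius 87 mm, top 150 mm above the bench) bearing the scale; on it turns the aluminium analyser ring (outer radius 60, 14 mm high) with its lever. Origin: centre of the underside, z up, -x = front, facing the robot (yaw within 0.35).
- analyser_axis (a point): Point on the analyser's vertical turning axis at the height of the carrier's top face with the scale, 150 mm above the bench (polariscope x 0, y +50 mm). Axes as the polariscope's.
- red_mark (a point): Outer end of the red 90-degree mark on the carrier's rim, 87 mm from the analyser's axis, 150 mm above the bench. White marks every 5 degrees (longer every 10) lead from the long white 0 mark, 35 degrees right of the front (-x) as seen by the robot, to the 8 mm wide red mark, 55 degrees left of it, which also runs down the rim. No figures.
- analyser (a joint): Angle of the lever on the scale, rad: 0 over the long white 0 mark, 1.571 over the red mark; it grows clockwise seen from above, from right to left round the front. Stops at -0.26 and 1.83. It stays where it is left; a light push of about 2 N at the handle moves it.
- lever: The analyser's lever with, on its outer end, a yellow upright handle: a round post 15 mm in diameter, 38 mm tall, its axis 107 mm from the analyser's axis. Origin: centre of the handle's underside, 154 mm above the bench. The lever is a 6 mm steel rod from ring to handle, centred 159 mm above the bench. Nothing stands beside the handle on its arc.
- lamp_button (a joint): How far the green lamp button is pressed in, m: 0 out (lamp off), 0.006 fully in (lamp on). It latches: it stays where it has been pressed to. It takes 3 to 4 N.
- button_top (a point): Centre of the top of the green round lamp button, 22 mm in diameter, on the right-hand part of the lamp base (local x -40, y -115 mm). Pressed vertically down; out, its top is 72 mm above the bench, 10 mm proud of its bezel; fully in, 66 mm above the bench and still 4 mm proud.
- specimen: Clear plastic U-shaped test piece 40 x 30 x 6 mm lying on the window under the analyser. Leave alone.
- dropper_bottle: Closed amber bottle, 36 mm in diameter, 75 mm tall, standing in front of the polariscope to the left. Leave alone. Origin: centre of its underside.
- petri_dish: Covered clear petri dish, 92 mm in diameter, 15 mm tall, on the bench to the left of the polariscope. Leave alone. Origin: centre of its underside.
- eraser: Blue eraser 55 x 22 x 12 mm lying in front of the polariscope to the right. Leave alone. Origin: centre of its underside.

How it is judged:
On the way, in this order (a step that is already met when the one before it is completed fails the run):
1. the lamp button is pressed in (value of joint lamp_button above 0.0045 m), for 0.2 s.
2. the analyser lever stands over the red mark (value of joint analyser between 1.501 and 1.641 rad), for 0.2 s.
At the end, for the whole second after the job is handed in: The lamp button is in (at least 4.5 mm of its 6 mm), the analyser lever stands at rest within 4 degrees of the red 90-degree mark, and the polariscope is within 15 mm of where it stood (all of step 2 and value of joint lamp_button above 0.0045 m and velocity of joint analyser between -0.02 and 0.02 rad/s and distance of each of polariscope, analyser_axis from where it was at the start of the episode below 0.015 m); the robot touches nothing.
It fails at once if the polariscope is shoved more than 15 mm, lifted or tipped (distance of any of polariscope, analyser_axis from where it was at the start of the episode above 0.015 m or angle between polariscope's own z axis and vertical above 0.05 rad).
It fails at once if the lever or its handle is pinched or forced (more than 15 N from the fingers) (contact force between the fingers and lever above 15 N).
It fails at once if the specimen, bottle, dish or eraser is moved more than 15 mm or picked up (distance of any of specimen, dropper_bottle, petri_dish, eraser from where it was at the start of the episode above 0.015 m).
It also fails if it takes over 56 s, if anything falls off the work surface, if the arm or the gripper's body presses on something with over 40 N, if the wrist force passes 120 N, or if a joint passes its speed limit or range.

### The arm

A 6-joint arm with a two-finger parallel gripper is mounted at the origin on the work surface. World frame = base frame: x ahead of the robot, y to its left, z up, the work surface at z = 0. Lengths are in m, angles in rad, forces in N, time in s.
With the tool pointing down it reaches from about 0.35 to 0.975 m from the base axis. Payload 4.9 kg.
Tool frame: the origin (TCP) lies midway between the tips of the shut fingers; the grasp point (between the pads) lies 19 mm behind it; z points along the fingers, y is the direction in which the jaws open and shut (so a half turn about z gives the same grasp; the last joint's range is limited). The gripper opens to 85 mm and grips with 20 to 120 N. Pads are 22 mm wide; open, the fingers measure 114 mm over their backs; the gripper's body (76 mm by 85 mm) begins 54 mm behind the grasp point. The pads swing forward as they close: fully open they stand 13 mm farther back than shut.
Start: joints at [1.187, 0.053, 1.613, -0, 1.476, -0.119], TCP at [0.164, 0.603, 0.231] pointing down, gripper open.
Joint ranges: [-3.01, 3.01], [-1.01, 2.22], [0.06, 2.58], [-1.02, 4.17], [0.09, 2.62], [-3.14, 3.14]. Speed limits (rad/s): [2.57, 2.57, 3.14, 3.14, 3.14, 3.14].

### API

Orientations are given as a rotation vector (axis times angle).
In Python, from station import ctrl gives the robot as it stands.
- The arm moves only by the tool apply_moves, never from a script. Its argument "rows" is a list of rows, each a list of 6 numbers: the shift along the tool's x, y, z in cm, then the turn, a rotation vector about the tool's x, y, z in units of 5 degrees (1.0 is 5 degrees). In form: [[x, y, z, rx, ry, rz], ...]. A call has 1 to 20 rows; each row is the pose to reach, as a shift and turn from the pose measured when the call began, along the tool's axes at that moment; what a row does not reach only later rows make up. A row lasts 1/10 s, in which the tool goes at most 50 mm and 8.59 degrees, less where a joint would pass 70% of its speed; a pose out of reach is approached as far as the arm can. A call with a gripper value outside its range is refused whole. "grip" is the closure, from 0 (fully open) to 1 (shut), set as the call begins (left out, the last holds). The fingers move at their own pace and stop on an object; "squeeze" is the grip in N (left out, the last holds). Time passes only in rows, so rows that repeat a pose let the fingers close. It gives the time, the measured TCP pose, the force and the opening at its end, in the units of the state.
- ctrl.get_obs(): the state, without advancing time (a new reading comes with each control period).
- ctrl.get_image(name): name is "scene" or "top" or "wrist"; returns a dict with "color" (384x512x3 uint8, blue, green, red), "mtx" (3x3 intrinsics, pixels), "rvec" (rotation vector, rad) and "tvec" (3), from world to camera coordinates, as OpenCV has them. Camera axes: x right, y down, z forward; pixel columns grow to the right and rows downward; lengths in m; the calibration is good to about 2 mm. The wrist camera is an equidistant fisheye: a pixel r from the principal point sees the ray r / f radians off the axis. A picture is of the moment at which its call begins. There is no depth.
- ctrl.finish_job(): hands the job in, once; it reports no verdict.
The state is a dict: "t": time; "q": joint angles; "dq": joint speeds; "effort": joint torques, N m; "tool_pos": TCP position; "tool_rot": TCP orientation; "contact_force": force on the tool from outside, world axes, zero at the start; "wrist_torque": the same for the moment, N m; "opening": finger opening in m.
Only numpy, scipy, OpenCV 4.12 (cv2) and the standard library are available. Lean on these libraries where they do the work, as an engineer would, in place of code of your own. Each camera call takes 0.05 s, during which the arm holds its last target.

## Working session

There is one attempt and no reset: what is moved stays moved. The work goes in short steps, Python scripts to look and compute and a tool call to move; the robot and the scene stay as the last step left them, time stands still between calls to the robot, and variables do not carry over. Pictures are saved under pics/ and viewed, and the job is handed in when it is done.

Besides the shell and the picture viewer there is one more tool, called after ">>>" by a JSON object that holds its "fn" and its "kwargs". apply_moves: Moves the arm, as the interface text tells. Its arguments: {"type":"object","properties":{"rows":{"type":"array","items":{"type":"array","items":{"type":"number"}}},"grip":{"type":"number"},"squeeze":{"type":"number"}},"required":["rows"]}

```bash
mkdir -p pics; ls
python3 - <<'E'
from station import ctrl
import cv2,pickle
o=ctrl.get_obs();print(o)
d={}
for n in("scene","top","wrist"):
    i=ctrl.get_image(n);d[n]=i;cv2.imwrite(f"pics/{n}0.png",i["color"]);print(n,i["mtx"],i["rvec"],i["tvec"])
pickle.dump(d,open("im0.pkl","wb"))
E
```

```text
pics
{'t': 0.0, 'q': array([ 1.18702941e+00,  5.33517941e-02,  1.61429113e+00, -2.62620084e-06,
        1.47603723e+00, -1.18982770e-01]), 'dq': array([-0.00167344, -0.00173451, -0.00062829, -0.0001362 , -0.00024846,
        0.00202177]), 'effort': array([ 1.02257844e-03, -3.93672645e+01, -3.70182788e+01,  5.49893537e-05,
        6.96119983e-03, -1.39931394e-06]), 'tool_pos': array([0.16331462, 0.60263049, 0.2300679 ]), 'tool_rot': array([-0.41463919, -3.11358674,  0.00317647]), 'contact_force': array([-0.39420339,  0.22425161,  0.50218853]), 'wrist_torque': array([-0.02236563, -0.03015177, -0.00211177]), 'opening': 0.08524841725111733}
scene [[473.98074222   0.         255.24897369]
 [  0.         473.98074222 195.61879039]
 [  0.           0.           1.        ]] [ 1.09597773  2.31740662 -1.11435324] [ 0.30693189 -0.21131507  1.51681976]
top [[459.97876833   0.         257.62541576]
 [  0.         459.97876833 192.0202382 ]
 [  0.           0.           1.        ]] [ 2.17327468 -2.22387997  0.09404073] [0.07010803 0.5496431  1.13467299]
wrist [[297.31863964   0.         251.93609483]
 [  0.         297.31863964 190.88168377]
 [  0.           0.           1.        ]] [-2.27180124 -1.73883157 -0.28931575] [-0.62363487 -0.04366151  0.3818491 ]
```

View pics/scene0.png

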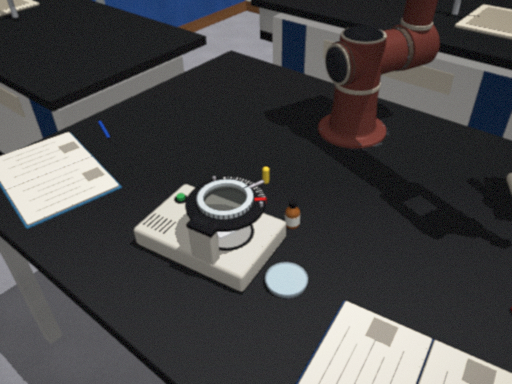

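View pics/top0.png

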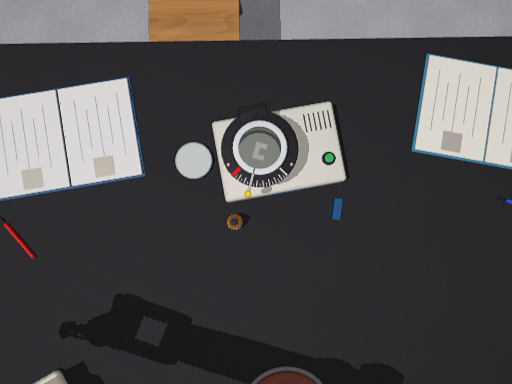

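View pics/wrist0.png

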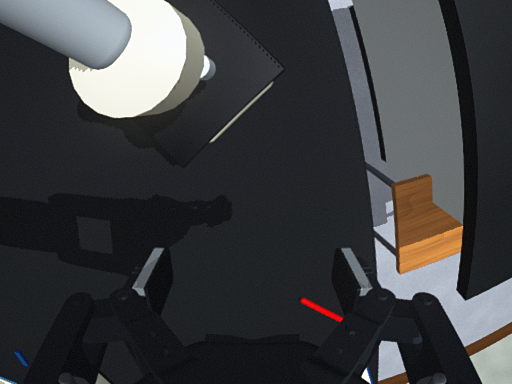

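Top view: the button is near (329,158), the ring centre near (259,148), the red mark near (236,172) and the yellow handle near (248,194). The bottle is at (235,222). I'll zoom in to measure.

```bash
python3 - <<'E'
import cv2,pickle
d=pickle.load(open("im0.pkl","rb"))
c=d["top"]["color"][95:235,205:355]
cv2.imwrite("pics/top0z.png",cv2.resize(c,None,fx=5,fy=4.2857*5/4.2857*0.85,interpolation=cv2.INTER_CUBIC)[:600])
cv2.imwrite("pics/top0z.png",cv2.resize(c,(600,560),interpolation=cv2.INTER_CUBIC))
c=d["scene"]["color"][160:290,130:310]
cv2.imwrite("pics/scene0z.png",cv2.resize(c,(720,520),interpolation=cv2.INTER_CUBIC))
E
cat > h.py <<'E'
import numpy as np,cv2
def ray(im,uv,z):
    R=cv2.Rodrigues(np.array(im["rvec"]))[0];t=np.array(im["tvec"]).ravel()
    k=np.linalg.inv(im["mtx"])@np.array([uv[0],uv[1],1.]);C=-R.T@t;d=R.T@k
    return C+d*(z-C[2])/d[2]
def proj(im,P):
    return cv2.projectPoints(np.array(P,float).reshape(-1,3),np.array(im["rvec"]),np.array(im["tvec"]),im["mtx"],None)[0].reshape(-1,2)
E
python3 - <<'E'
import pickle;from h import *
d=pickle.load(open("im0.pkl","rb"));im=d["top"]
for n,uv,z in[("but",(329,158),.072),("handle",(248,194),.19),("red out",(233,175),.15),("bottle",(235,222),.075),("eraser",(338,209),.01)]:
    print(n,ray(im,uv,z).round(4))
# masks
c=im["color"].astype(int);B,G,R=c[...,0],c[...,1],c[...,2]
for n,m in[("green",(G>R+50)&(G>B+30)),("yellow",(R>B+70)&(G>B+60)),("red",(R>G+80)&(R>B+80)),("blue",(B>R+50))]:
    m=m.copy();m[:95]=0;m[235:]=0;m[:,:205]=0;m[:,355:]=0
    y,x=np.nonzero(m);print(n,len(x),x.mean(),y.mean(),x.min(),x.max(),y.min(),y.max())
E
```

```text
but [ 0.6257 -0.1148  0.072 ]
handle [0.5362 0.0818 0.19  ]
red out [0.5816 0.114  0.15  ]
bottle [0.4775 0.1139 0.075 ]
eraser [ 0.5041 -0.1444  0.01  ]
green 72 328.8611111111111 157.41666666666666 325 333 153 162
yellow 48 243.375 201.5625 229 250 191 227
red 48 235.8125 171.64583333333334 231 240 167 176
blue 212 332.7122641509434 206.86320754716982 274 342 187 220
```

View pics/top0z.png

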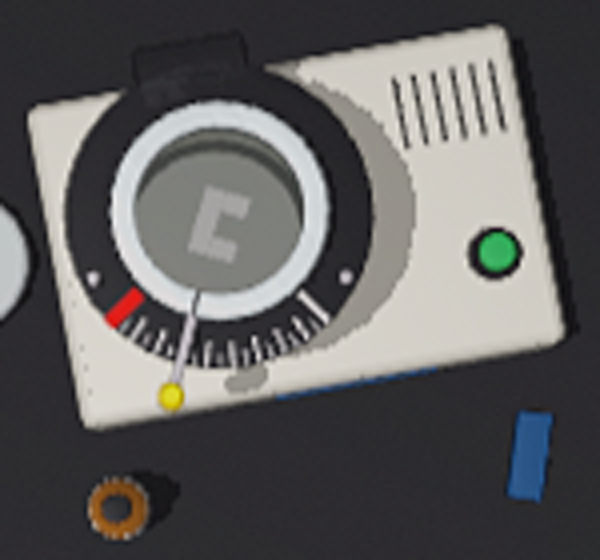

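View pics/scene0z.png

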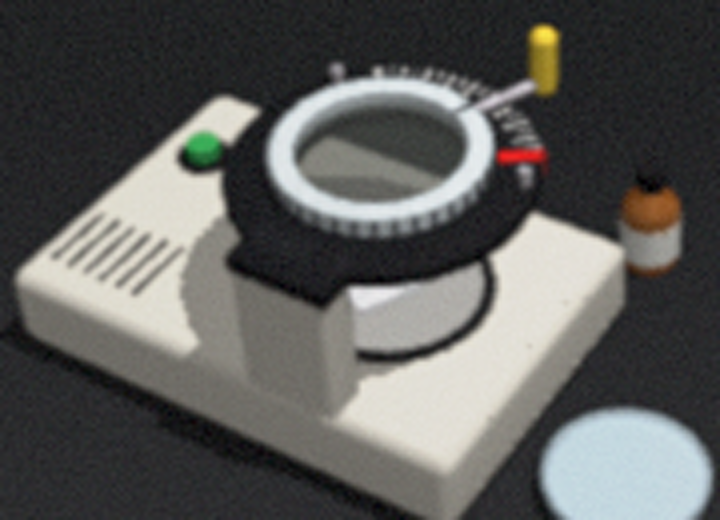

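Run:
```python
import pickle;from h import *
from scipy.optimize import least_squares
im=pickle.load(open("im0.pkl","rb"))["top"]
z=lambda x,y:(x/4+204.6,y/4+94.6)
D=np.deg2rad
def P(p,l):
    c,s=np.cos(p[2]),np.sin(p[2]);return [p[0]+c*l[0]-s*l[1],p[1]+s*l[0]+c*l[1],l[2]]
# scale angle a from front: left(+y) positive ; local dir = (-cos, +sin)
def on(a,r,h): return (-r*np.cos(a),.05+r*np.sin(a),h)
obs=[((-.04,-.115,.072),(328.86,157.4)),((0,.05,.15),z(219,214)),(on(D(55),.087,.15),z(111,317)),(on(D(-35),.087,.15),z(326,319)),
((.1,.15,.059),z(30,108)),((.1,-.15,.059),z(503,28)),]
def f(p):
    return np.concatenate([(proj(im,P(p,l))[0]-uv) for l,uv in obs]+[proj(im,P(p,on(p[3],.107,.192)))[0]-z(171,396)])
r=least_squares(f,[.65,0,.0,.3],loss='soft_l1');p=r.x;print(p,r.fun.reshape(-1,2).round(1))
print("analyser",p[3]+D(35), "deg",np.rad2deg(p[3]+D(35)))
for n,l in[("but",obs[0][0]),("axis",(0,.05,.15)),("handle",on(p[3],.107,.154)),("target",on(D(55),.107,.154))]:print(n,np.round(P(p,l),4))
print("cam",ray(im,(256,192),0))
```

```text
[0.64849083 0.00499989 0.15228755 0.42195741] [[ 0.1  0.3]
 [-0.1 -0.2]
 [-0.8  1.5]
 [ 0.9  1.1]
 [-1.4 -0.8]
 [ 1.1 -1.5]
 [ 0.1 -0.4]]
analyser 1.0328226501019488 deg 59.17637883635863
but [ 0.6264 -0.1147  0.072 ]
axis [0.6409 0.0544 0.15  ]
handle [0.5378 0.0829 0.154 ]
target [0.5669 0.1317 0.154 ]
cam [0.55235341 0.06119605 0.        ]
```

```bash
cat >> h.py <<'E'
def delta(o,p,yawvec=None):
    R=cv2.Rodrigues(np.array(o["tool_rot"]))[0]
    return (R.T@(np.array(p)-o["tool_pos"])*100).round(2)
E
python3 - <<'E'
from station import ctrl
from h import *
o=ctrl.get_obs();R=cv2.Rodrigues(o["tool_rot"])[0];print(R.round(3))
print(delta(o,[.6264,-.1147,.26]),delta(o,[.6264,-.1147,.09]))
E
```

```text
[[-0.965  0.262 -0.001]
 [ 0.262  0.965 -0.001]
 [ 0.    -0.002 -1.   ]]
[-63.46 -57.13  -2.89] [-63.47 -57.11  14.11]
```

>>> {"fn": "apply_moves", "kwargs": {"rows": [[0, 0, -3, 0, 0, 0], [-3.5, -3.2, -3, 0, 0, 0], [-7, -6.3, -3, 0, 0, 0], [-10.5, -9.5, -3, 0, 0, 0], [-14, -12.7, -3, 0, 0, 0], [-17.5, -15.8, -3, 0, 0, 0], [-21, -19, -3, 0, 0, 0], [-24.5, -22, -3, 0, 0, 0], [-28, -25.2, -3, 0, 0, 0], [-31.5, -28.4, -3, 0, 0, 0], [-35, -31.5, -3, 0, 0, 0], [-38.5, -34.7, -3, 0, 0, 0], [-42, -37.8, -3, 0, 0, 0], [-45.5, -41, -3, 0, 0, 0], [-49, -44.1, -3, 0, 0, 0], [-52.5, -47.3, -3, 0, 0, 0], [-56, -50.4, -3, 0, 0, 0], [-59.5, -53.5, -3, 0, 0, 0], [-63.5, -57.1, -3, 0, 0, 0], [-63.5, -57.1, -3, 0, 0, 0]], "grip": 1, "squeeze": 20}}

```text
t: 2.15
tool_pos: [0.6281, -0.1191, 0.2594]
tool_rot: [-0.422, -3.111, 0.004]
contact_force: [-0.6, 0.4, -0.1]
opening: 0.0003
```

Run:
```python
from station import ctrl
from h import *
im=ctrl.get_image("top");cv2.imwrite("pics/top1.png",cv2.resize(im["color"][95:235,205:355],(600,560),interpolation=cv2.INTER_CUBIC))
im=ctrl.get_image("wrist");cv2.imwrite("pics/wrist1.png",im["color"])
o=ctrl.get_obs();print(o["tool_pos"],o["contact_force"],delta(o,[.6264,-.1147,.085]),delta(o,[.6264,-.1147,.065]))
```

```text
[ 0.6268364  -0.11557218  0.25996964] [-0.52339963 -0.09621738  0.04381302] [ 0.03  0.09 17.5 ] [ 0.02  0.1  19.5 ]
```

View pics/wrist1.png

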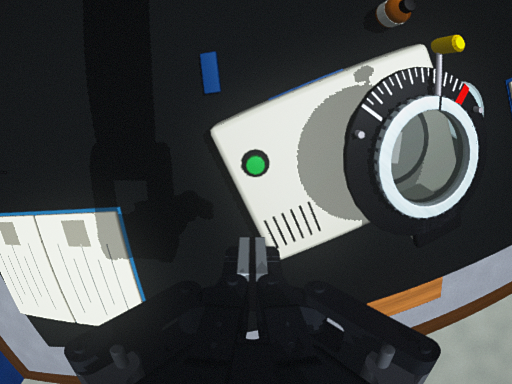

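View pics/top1.png

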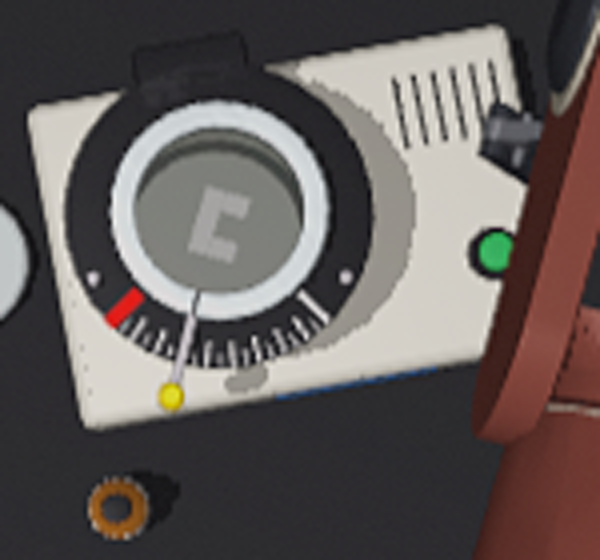

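The wrist view shows the shut fingers in line with the button at (256,163). The instrument hasn't moved. I'll cross-check the button and handle with the fisheye camera.

Run:
```python
from station import ctrl
from h import *
im=ctrl.get_image("wrist")
R=cv2.Rodrigues(np.array(im["rvec"]))[0];t=np.array(im["tvec"]).ravel();C=-R.T@t
def fr(uv,z):
    u=cv2.fisheye.undistortPoints(np.array([[uv]],float),im["mtx"],np.zeros(4))[0,0]
    d=R.T@np.array([u[0],u[1],1]);return (C+d*(z-C[2])/d[2]).round(4)
c=im["color"].astype(int);B,G,Rr=c[...,0],c[...,1],c[...,2]
m=(G>Rr+50)&(G>B+30);y,x=np.nonzero(m);print(x.mean(),y.mean(),fr((x.mean(),y.mean()),.071))
print("handle top",fr((458,44),.192),"red out",fr((467,86),.15),"zero out",fr((362,106),.15), C)
```

```text
253.7157894736842 165.46315789473684 [ 0.6272 -0.1141  0.071 ]
handle top [0.5381 0.0833 0.192 ] red out [0.5797 0.1208 0.15  ] zero out [ 0.5797 -0.0028  0.15  ] [ 0.54640644 -0.09340264  0.40330315]
```

>>> {"fn": "apply_moves", "kwargs": {"rows": [[0, 0, 4, 0, 0, 0], [0, 0.1, 8, 0, 0, 0], [0, 0.1, 12, 0, 0, 0], [0, 0.1, 15, 0, 0, 0], [0, 0.1, 17, 0, 0, 0], [0, 0.1, 17.5, 0, 0, 0], [0, 0.1, 17.5, 0, 0, 0], [0, 0.1, 17.5, 0, 0, 0]]}}

```text
t: 3.1
tool_pos: [0.6274, -0.1132, 0.0874]
tool_rot: [0.414, 3.113, -0.002]
contact_force: [1.6, -0.3, 0.2]
opening: -0.0002
```

Both cameras agree within about 1 mm. Now I'll press in small steps.

>>> {"fn": "apply_moves", "kwargs": {"rows": [[0, 0, 0.3, 0, 0, 0], [0, 0, 0.6, 0, 0, 0], [0, 0, 0.9, 0, 0, 0], [0, 0, 1.1, 0, 0, 0], [0, 0, 1.3, 0, 0, 0], [0, 0, 1.5, 0, 0, 0], [0, 0, 1.6, 0, 0, 0], [0, 0, 1.7, 0, 0, 0], [0, 0, 1.8, 0, 0, 0], [0, 0, 1.9, 0, 0, 0], [0, 0, 2, 0, 0, 0], [0, 0, 2.1, 0, 0, 0], [0, 0, 2.1, 0, 0, 0]]}}

```text
t: 4.4
tool_pos: [0.6274, -0.1133, 0.0662]
tool_rot: [0.414, 3.113, -0.002]
contact_force: [-1.3, 0.2, 1.4]
opening: -0.0001
```

>>> {"fn": "apply_moves", "kwargs": {"rows": [[0, 0, 0.05, 0, 0, 0], [0, 0, 0.1, 0, 0, 0], [0, 0, 0.15, 0, 0, 0], [0, 0, 0.2, 0, 0, 0], [0, 0, 0.2, 0, 0, 0]]}}

```text
t: 4.9
tool_pos: [0.6275, -0.1133, 0.066]
tool_rot: [0.414, 3.114, -0.002]
contact_force: [-6.6, 1.2, 11.5]
opening: -0.0002
```

>>> {"fn": "apply_moves", "kwargs": {"rows": [[0, 0, -2, 0, 0, 0], [0, 0, -5, 0, 0, 0], [0, 0, -9, 0, 0, 0], [0, 0, -13, 0, 0, 0], [0, 0, -16, 0, 0, 0], [0, 0, -18, 0, 0, 0], [0, 0, -18, 0, 0, 0], [0, 0, -18, 0, 0, 0]]}}

```text
t: 5.7
tool_pos: [0.6274, -0.113, 0.2452]
tool_rot: [0.414, 3.114, -0.002]
contact_force: [-0.8, 0.2, -1.0]
opening: -0.0001
```

Run:
```python
from station import ctrl
from h import *
im=ctrl.get_image("wrist");cv2.imwrite("pics/wrist2.png",im["color"])
o=ctrl.get_obs();print(o["tool_pos"],o["contact_force"],delta(o,[.527,.044,.24]),cv2.Rodrigues(o["tool_rot"])[0].round(3))
```

```text
[ 0.62680886 -0.1127958   0.24384388] [-0.43888349  0.02961142 -0.69975668] [13.73 12.53  0.39] [[-0.965  0.261 -0.002]
 [ 0.261  0.965 -0.001]
 [ 0.002 -0.001 -1.   ]]
```

View pics/wrist2.png

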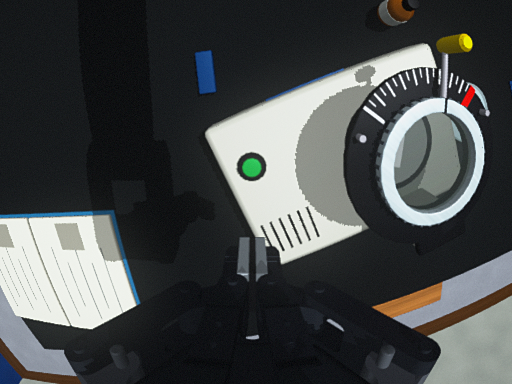

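The button at (251,166) looks seated, and the fingertip bottomed out at z = 0.066. Next I move to beside the handle.

>>> {"fn": "apply_moves", "kwargs": {"rows": [[3, 2.8, 0, 0, 0, 0], [6, 5.5, 0, 0, 0, 0], [9, 8.2, 0, 0, 0, 0], [12, 11, 0, 0, 0, 0], [13.7, 12.5, 0, 0, 0, 0], [13.7, 12.5, 0, 0, 0, 0], [13.7, 12.5, 2, 0, 0, 0], [13.7, 12.5, 4, 0, 0, 0], [13.7, 12.5, 6, 0, 0, 0], [13.7, 12.5, 7.5, 0, 0, 0], [13.7, 12.5, 7.5, 0, 0, 0], [13.7, 12.5, 7.5, 0, 0, 0], [13.7, 12.5, 7.5, 0, 0, 0]]}}

```text
t: 7.05
tool_pos: [0.5279, 0.0434, 0.17]
tool_rot: [-0.414, -3.114, 0.001]
contact_force: [0.2, -0.5, 1.8]
opening: -0.0002
```

Run:
```python
from station import ctrl
from h import *
im=ctrl.get_image("wrist");cv2.imwrite("pics/wrist3.png",im["color"])
im=ctrl.get_image("scene");cv2.imwrite("pics/scene3.png",cv2.resize(im["color"][130:290,110:310],(750,600),interpolation=cv2.INTER_CUBIC))
o=ctrl.get_obs();print(o["tool_pos"],o["contact_force"],cv2.Rodrigues(o["tool_rot"])[0].round(3))
```

```text
[0.52793904 0.04348136 0.17030783] [-0.22582185 -0.34928039 -0.1795746 ] [[-0.965  0.261  0.   ]
 [ 0.261  0.965 -0.001]
 [-0.001 -0.001 -1.   ]]
```

View pics/wrist3.png

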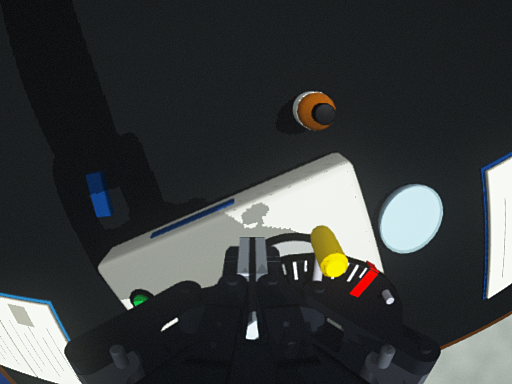

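View pics/scene3.png

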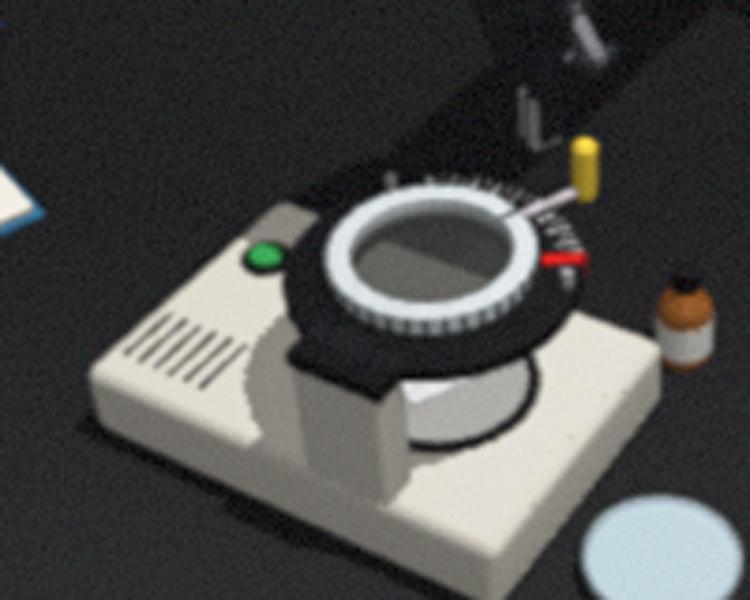

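```bash
cat >> h.py <<'E'
A=np.array([.6409,.0544]);YAW=.1523
def pose(th,d,r=.107,z=.170):
    a=np.deg2rad(th-35)-YAW   # from world -x toward +y
    out=np.array([-np.cos(a),np.sin(a)]);tan=np.array([np.sin(a),np.cos(a)])
    p=A+r*out-d*tan
    return np.array([p[0],p[1],z]),np.column_stack([[*out,0],[*tan,0],[0,0,-1]])
def row(o,th,d,**k):
    R0=cv2.Rodrigues(np.array(o["tool_rot"]))[0];p,R=pose(th,d,**k)
    return list((R0.T@(p-o["tool_pos"])*100).round(2))+list((np.rad2deg(cv2.Rodrigues(R0.T@R)[0].ravel())/5).round(2))
E
python3 - <<'E'
from station import ctrl
from h import *
o=ctrl.get_obs()
print(row(o,59.2,.027))
for t in range(60,76,2):print(t,row(o,t,.022))
E
```

```text
[np.float64(0.1), np.float64(1.37), np.float64(0.03), np.float64(-0.01), np.float64(0.01), np.float64(0.06)]
60 [np.float64(0.12), np.float64(2.02), np.float64(0.03), np.float64(-0.01), np.float64(0.01), np.float64(0.22)]
62 [np.float64(0.19), np.float64(2.39), np.float64(0.03), np.float64(-0.01), np.float64(0.01), np.float64(0.62)]
64 [np.float64(0.24), np.float64(2.77), np.float64(0.03), np.float64(-0.01), np.float64(0.01), np.float64(1.02)]
66 [np.float64(0.27), np.float64(3.15), np.float64(0.03), np.float64(-0.01), np.float64(0.01), np.float64(1.42)]
68 [np.float64(0.3), np.float64(3.53), np.float64(0.03), np.float64(-0.01), np.float64(0.01), np.float64(1.82)]
70 [np.float64(0.31), np.float64(3.91), np.float64(0.03), np.float64(-0.01), np.float64(0.01), np.float64(2.22)]
72 [np.float64(0.3), np.float64(4.29), np.float64(0.03), np.float64(-0.01), np.float64(0.01), np.float64(2.62)]
74 [np.float64(0.29), np.float64(4.67), np.float64(0.03), np.float64(-0.01), np.float64(0.01), np.float64(3.02)]
```

>>> {"fn": "apply_moves", "kwargs": {"rows": [[0.1, 0.5, 0, 0, 0, 0], [0.1, 1, 0, 0, 0, 0.1], [0.1, 1.3, 0, 0, 0, 0.1], [0.1, 1.4, 0, 0, 0, 0.1], [0.1, 1.5, 0, 0, 0, 0.1], [0.1, 1.6, 0, 0, 0, 0.1], [0.1, 1.7, 0, 0, 0, 0.2], [0.1, 1.8, 0, 0, 0, 0.2], [0.1, 1.9, 0, 0, 0, 0.2], [0.1, 2, 0, 0, 0, 0.2], [0.1, 2.1, 0, 0, 0, 0.3], [0.2, 2.2, 0, 0, 0, 0.4], [0.2, 2.3, 0, 0, 0, 0.5], [0.2, 2.4, 0, 0, 0, 0.6], [0.2, 2.5, 0, 0, 0, 0.7], [0.2, 2.6, 0, 0, 0, 0.8], [0.2, 2.7, 0, 0, 0, 0.9], [0.2, 2.8, 0, 0, 0, 1], [0.2, 2.8, 0, 0, 0, 1], [0.2, 2.8, 0, 0, 0, 1]]}}

```text
t: 9.15
tool_pos: [0.5333, 0.0712, 0.1701]
tool_rot: [0.549, 3.093, -0.001]
contact_force: [-0.9, -0.7, 0.5]
opening: -0.0002
```

Run:
```python
from station import ctrl
from h import *
im=ctrl.get_image("wrist");cv2.imwrite("pics/wrist4.png",cv2.resize(im["color"][180:330,180:420],(800,500),interpolation=cv2.INTER_CUBIC))
im=ctrl.get_image("scene");cv2.imwrite("pics/scene4.png",cv2.resize(im["color"][130:290,110:310],(750,600),interpolation=cv2.INTER_CUBIC))
o=ctrl.get_obs();print(o["tool_pos"],o["contact_force"])
```

```text
[0.53335599 0.07117624 0.1701731 ] [-0.66290145  0.14411038 -0.57632627]
```

View pics/wrist4.png

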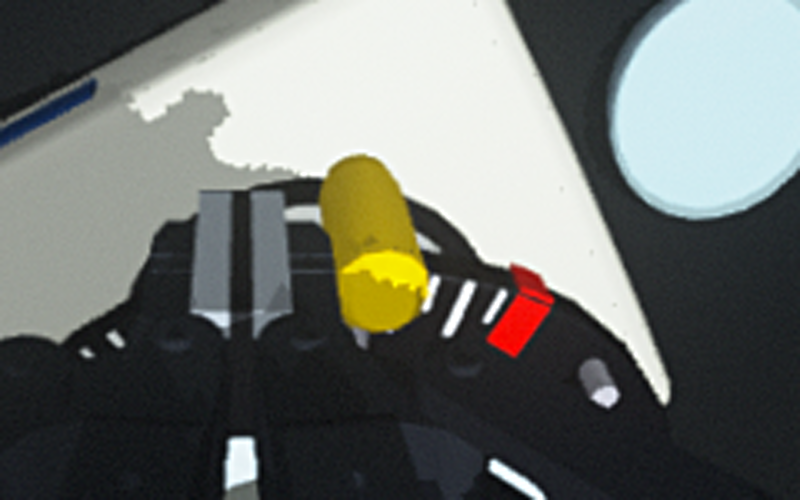

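View pics/scene4.png

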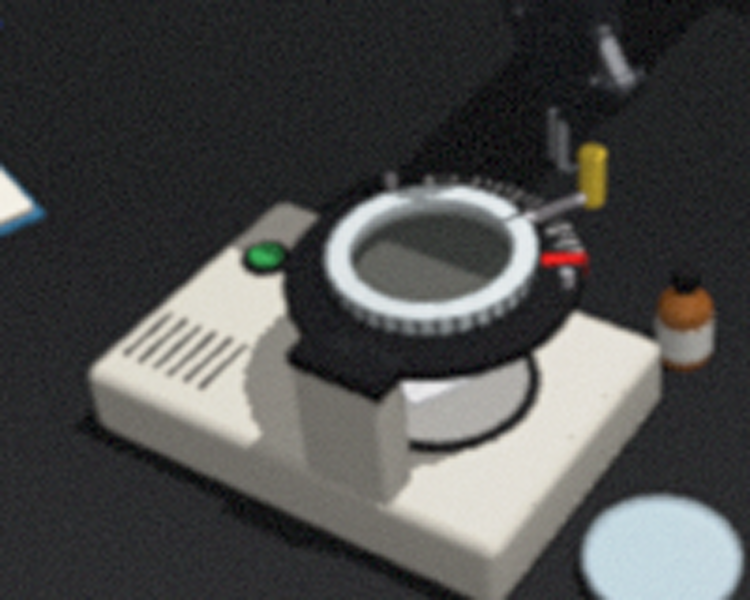

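The handle is moving: in the scene view its top went from x 585 to 593 (zoomed), and the base hasn't moved. Measuring the angle next.

```bash
cat >> h.py <<'E'
def angle(P):
    v=np.array(P[:2])-A;return np.rad2deg(np.arctan2(v[1],-v[0])+YAW)+35,np.linalg.norm(v)
def wray(im,uv,z):
    R=cv2.Rodrigues(np.array(im["rvec"]))[0];t=np.array(im["tvec"]).ravel();C=-R.T@t
    u=cv2.fisheye.undistortPoints(np.array([[uv]],float),im["mtx"],np.zeros(4))[0,0]
    d=R.T@np.array([u[0],u[1],1]);return C+d*(z-C[2])/d[2]
E
python3 - <<'E'
from station import ctrl
from h import *
o=ctrl.get_obs()
w=ctrl.get_image("wrist");s=ctrl.get_image("scene")
P=wray(w,(385*.3+179.7,287*.3+179.7),.192);print("wrist",P,angle(P))
Q=ray(s,(593/3.75+109.6,150/3.75+129.6),.192);print("scene",Q,angle(Q))
t=ctrl.get_image("top");c=t["color"].astype(int);m=(c[...,2]>c[...,0]+70)&(c[...,1]>c[...,0]+60);m[205:]=0;y,x=np.nonzero(m);print("top",len(x),x.mean() if len(x) else 0, y.mean() if len(x) else 0)
# implied d
R=cv2.Rodrigues(o["tool_rot"])[0]
print("handle in tool",(R.T@(np.array([P[0],P[1],.17])-o["tool_pos"])*1000).round(1))
E
```

```text
wrist [0.53779225 0.09200178 0.192     ] (np.float64(63.762266394901175), np.float64(0.10975017623164014))
scene [0.53893661 0.09219766 0.192     ] (np.float64(64.06580951542362), np.float64(0.10874371674839738))
top 0 0 0
handle in tool [ 3.  21.1  0.2]
```

The lever is at about 64°, and the contact offset is about 21 mm. I'll keep following the arc.

Run:
```python
from station import ctrl
from h import *
o=ctrl.get_obs()
for t in range(64,86,2):print(t,[float(v) for v in row(o,t,.021)])
```

```text
64 [0.04, 0.05, 0.02, -0.0, 0.01, 0.02]
66 [0.1, 0.43, 0.02, -0.0, 0.01, 0.42]
68 [0.16, 0.81, 0.02, -0.0, 0.01, 0.82]
70 [0.2, 1.18, 0.02, -0.0, 0.01, 1.22]
72 [0.22, 1.56, 0.02, -0.0, 0.01, 1.62]
74 [0.24, 1.95, 0.02, -0.0, 0.01, 2.02]
76 [0.24, 2.33, 0.02, -0.0, 0.01, 2.42]
78 [0.22, 2.71, 0.02, -0.0, 0.01, 2.82]
80 [0.2, 3.09, 0.02, -0.0, 0.01, 3.22]
82 [0.16, 3.46, 0.02, -0.0, 0.01, 3.62]
84 [0.1, 3.84, 0.02, -0.0, 0.01, 4.02]
```

>>> {"fn": "apply_moves", "kwargs": {"rows": [[0.06, 0.2, 0, 0, 0, 0.2], [0.1, 0.4, 0, 0, 0, 0.4], [0.13, 0.6, 0, 0, 0, 0.6], [0.16, 0.8, 0, 0, 0, 0.8], [0.18, 1, 0, 0, 0, 1], [0.2, 1.2, 0, 0, 0, 1.2], [0.21, 1.4, 0, 0, 0, 1.4], [0.22, 1.6, 0, 0, 0, 1.6], [0.23, 1.8, 0, 0, 0, 1.9], [0.24, 2, 0, 0, 0, 2.1], [0.24, 2.2, 0, 0, 0, 2.3], [0.24, 2.4, 0, 0, 0, 2.5], [0.23, 2.6, 0, 0, 0, 2.7], [0.22, 2.8, 0, 0, 0, 2.9], [0.2, 3, 0, 0, 0, 3.1], [0.18, 3.2, 0, 0, 0, 3.4], [0.16, 3.4, 0, 0, 0, 3.6], [0.14, 3.6, 0, 0, 0, 3.8], [0.14, 3.6, 0, 0, 0, 3.8], [0.14, 3.6, 0, 0, 0, 3.8]]}}

```text
t: 11.4
tool_pos: [0.5446, 0.1057, 0.1702]
tool_rot: [1.052, 2.959, 0.001]
contact_force: [0.3, 0.0, -0.2]
opening: -0.0003
```

Run:
```python
from station import ctrl
from h import *
im=ctrl.get_image("wrist");cv2.imwrite("pics/wrist5.png",cv2.resize(im["color"][180:330,180:420],(800,500),interpolation=cv2.INTER_CUBIC))
im=ctrl.get_image("scene");cv2.imwrite("pics/scene5.png",cv2.resize(im["color"][130:290,110:310],(750,600),interpolation=cv2.INTER_CUBIC))
o=ctrl.get_obs();print(o["tool_pos"],o["contact_force"],angle(o["tool_pos"]))
for t in range(82,93):print(t,[float(v) for v in row(o,t,.021)])
```

```text
[0.54458668 0.10566943 0.1702338 ] [-0.60603883  0.6049034   0.50568205] (np.float64(71.75337594113492), np.float64(0.10910916969222964))
82 [-0.04, -0.16, 0.02, 0.01, 0.01, -0.17]
83 [-0.0, 0.03, 0.02, 0.01, 0.01, 0.03]
84 [0.03, 0.22, 0.02, 0.01, 0.01, 0.23]
85 [0.06, 0.4, 0.02, 0.01, 0.01, 0.43]
86 [0.09, 0.59, 0.02, 0.01, 0.01, 0.63]
87 [0.12, 0.78, 0.02, 0.01, 0.01, 0.83]
88 [0.14, 0.97, 0.02, 0.01, 0.01, 1.03]
89 [0.16, 1.16, 0.02, 0.01, 0.01, 1.23]
90 [0.17, 1.35, 0.02, 0.01, 0.01, 1.43]
91 [0.18, 1.54, 0.02, 0.01, 0.01, 1.63]
92 [0.19, 1.73, 0.02, 0.01, 0.01, 1.83]
```

View pics/wrist5.png

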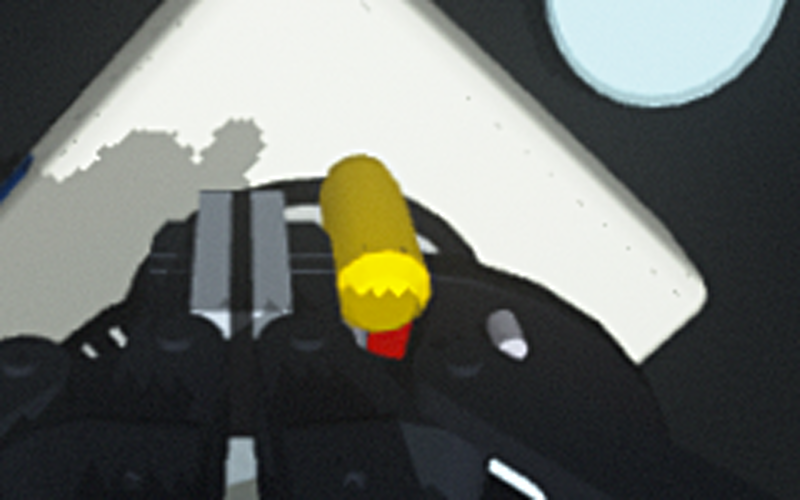

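View pics/scene5.png

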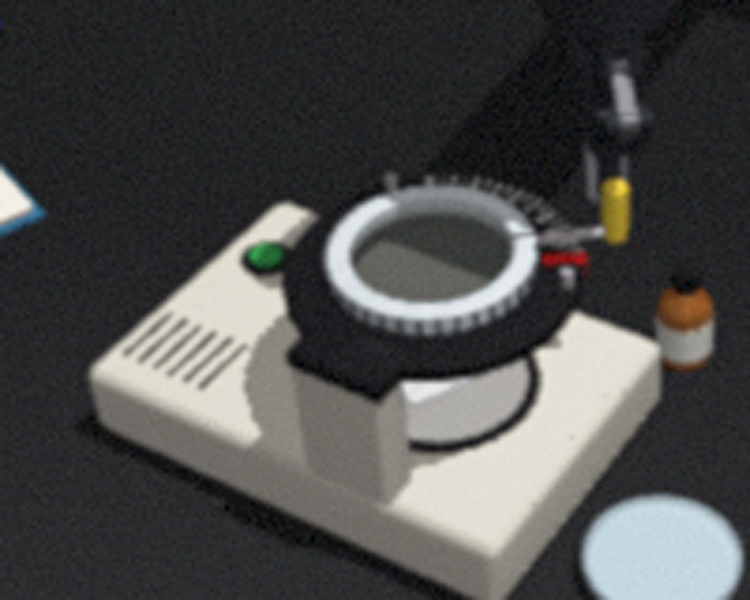

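The lever is at about 83°. It sits at the same place against the finger as before, and the base hasn't moved. Pushing the remaining 7° slowly.

>>> {"fn": "apply_moves", "kwargs": {"rows": [[0.02, 0.15, 0, 0, 0, 0.15], [0.05, 0.3, 0, 0, 0, 0.3], [0.07, 0.45, 0, 0, 0, 0.5], [0.09, 0.6, 0, 0, 0, 0.6], [0.11, 0.75, 0, 0, 0, 0.8], [0.13, 0.9, 0, 0, 0, 0.95], [0.15, 1.05, 0, 0, 0, 1.1], [0.16, 1.15, 0, 0, 0, 1.25], [0.17, 1.25, 0, 0, 0, 1.3], [0.17, 1.3, 0, 0, 0, 1.4], [0.17, 1.3, 0, 0, 0, 1.4], [0.17, 1.3, 0, 0, 0, 1.4]]}}

```text
t: 12.7
tool_pos: [0.5515, 0.117, 0.1702]
tool_rot: [1.231, 2.89, 0.001]
contact_force: [-1.7, -0.2, 0.0]
opening: 0.0001
```

Run:
```python
from station import ctrl
from h import *
w=ctrl.get_image("wrist");cv2.imwrite("pics/wrist6.png",cv2.resize(w["color"][180:330,180:420],(800,500),interpolation=cv2.INTER_CUBIC))
P=wray(w,(385*.3+179.7,287*.3+179.7),.192);print("wrist",P,angle(P))
o=ctrl.get_obs();print(o["tool_pos"],o["contact_force"],row(o,90,.021))
```

```text
wrist [0.56487727 0.13398248 0.192     ] (np.float64(90.03666053511925), np.float64(0.11005828937219107))
[0.55148224 0.116945   0.17018925] [-1.85972942 -0.10835177  0.17214183] [np.float64(-0.0), np.float64(0.04), np.float64(0.02), np.float64(0.01), np.float64(0.0), np.float64(0.03)]
```

View pics/wrist6.png

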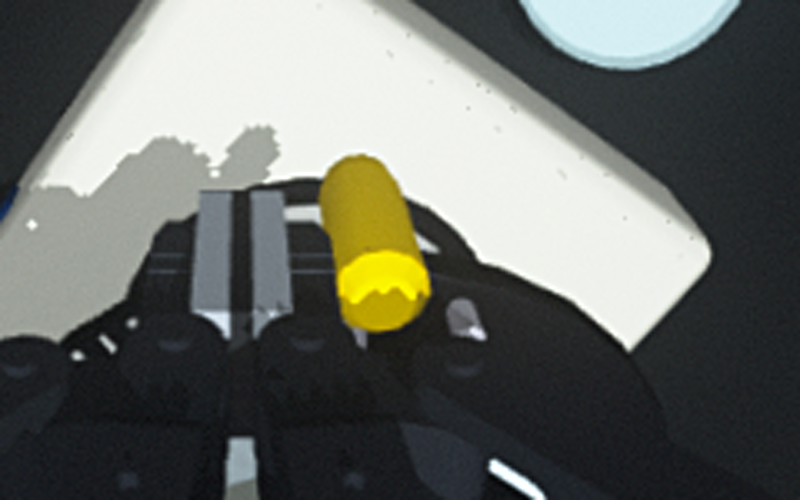

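The handle now covers the red mark, at about 90°. I'll back off, lift clear and check.

>>> {"fn": "apply_moves", "kwargs": {"rows": [[0, -0.3, 0, 0, 0, 0], [0, -1, 0, 0, 0, 0], [0, -2, 0, 0, 0, 0], [0, -3.5, 0, 0, 0, 0], [0, -4, -2, 0, 0, 0], [0, -4, -6, 0, 0, 0], [0, -4, -10, 0, 0, 0], [3, -7, -12, 0, 0, 0], [6, -10, -12, 0, 0, 0], [9, -13, -12, 0, 0, 0], [12, -15, -12, 0, 0, 0], [14, -17, -12, 0, 0, 0], [14, -17, -12, 0, 0, 0], [14, -17, -12, 0, 0, 0], [14, -17, -12, 0, 0, 0]]}}

```text
t: 14.25
tool_pos: [0.3322, 0.0998, 0.2899]
tool_rot: [1.232, 2.889, 0.001]
contact_force: [0.4, -0.6, -0.6]
opening: -0.0003
```

Run:
```python
from station import ctrl
from h import *
t=ctrl.get_image("top");cv2.imwrite("pics/top7.png",cv2.resize(t["color"][95:235,205:355],(600,560),interpolation=cv2.INTER_CUBIC))
s=ctrl.get_image("scene");cv2.imwrite("pics/scene7.png",cv2.resize(s["color"][130:290,110:310],(750,600),interpolation=cv2.INTER_CUBIC))
o=ctrl.get_obs();print(o["tool_pos"],o["contact_force"])
c=t["color"].astype(int);m=(c[...,2]>c[...,0]+70)&(c[...,1]>c[...,0]+60);m[205:]=0;m[:,:205]=0;m[:120]=0;m[:,300:]=0;y,x=np.nonzero(m);print(len(x),x.mean(),y.mean())
P=ray(t,(x.mean(),y.mean()),.19);print(P,angle(P))
```

```text
[0.33229365 0.09986429 0.28973594] [0.69215521 0.19278414 0.16351029]
41 224.53658536585365 180.9268292682927
[0.56520451 0.13103982 0.19      ] (np.float64(89.08132035220416), np.float64(0.10771940347561014))
```

View pics/top7.png

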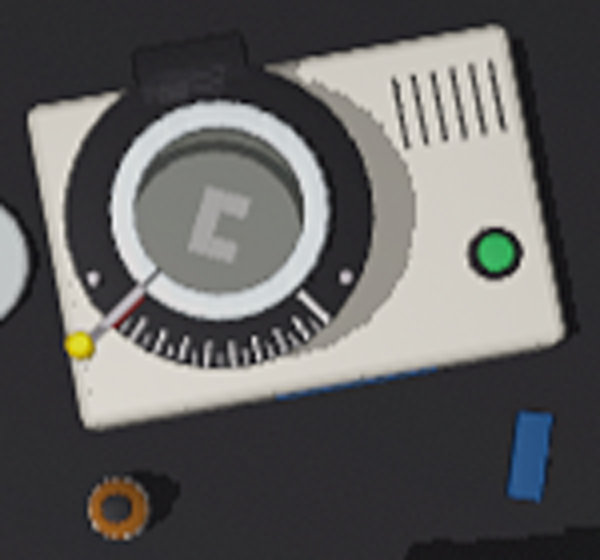

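View pics/scene7.png

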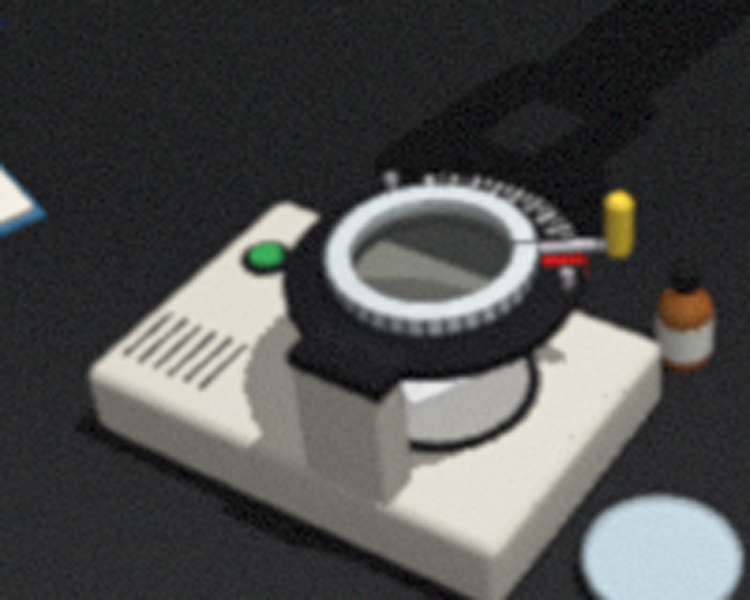

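Run:
```python
import pickle
from h import *
t=pickle.load(open("im0.pkl","rb"))["top"]
P=ray(t,(235.81,171.65),.15);print("red centroid initial",P,angle(P))
z=lambda x,y:(x/4+204.6,y/4+94.6)
for uv in[(111,317),(326,319),(310,294)]:print(angle(ray(t,z(*uv),.15)))
for uv in[(79,345)]:print("handle",angle(ray(t,z(*uv),.192)))
for uv in[(155,272),(100,328),(127,300)]:print("rod",angle(ray(t,z(*uv),.159)))
s=pickle.load(open("im0.pkl","rb"))["scene"]
c=s["color"].astype(int);m=(c[...,2]>c[...,1]+80)&(c[...,2]>c[...,0]+80);m[:180]=0;m[210:]=0;m[:,:245]=0;m[:,275:]=0
y,x=np.nonzero(m);print(x.min(),x.max(),y.min(),y.max())
print("scene red",angle(ray(s,(260,199.2),.15)))
z=lambda x,y:(x/3.75+109.6,y/3.75+129.6)
print("scene handle",angle(ray(s,z(620,196),.192)),"rod mid",angle(ray(s,z(565,245),.159)),angle(ray(s,z(595,242),.159)))
```

```text
red centroid initial [0.58891707 0.1076628  0.15      ] (np.float64(89.42287196160756), np.float64(0.07442547201429137))
(np.float64(90.82172691243947), np.float64(0.08331678440796693))
(np.float64(-0.24529205450139813), np.float64(0.08393748882868018))
(np.float64(-3.3616134044176604), np.float64(0.06793654994581076))
handle (np.float64(89.18759187495196), np.float64(0.10793364065137151))
rod (np.float64(90.98567726289062), np.float64(0.04906818760896108))
rod (np.float64(90.16933423333649), np.float64(0.09230596557201207))
rod (np.float64(90.60778440865391), np.float64(0.07090963236108036))
254 265 197 200
scene red (np.float64(90.86511350343747), np.float64(0.0766635355123892))
scene handle (np.float64(88.70936571848965), np.float64(0.1091624326195443)) rod mid (np.float64(88.31904883858596), np.float64(0.07765535070205014)) (np.float64(87.9443930744718), np.float64(0.0950304135894304))
```

The estimates sit within 0–2.5° of the mark. I'll take one more independent view, from the wrist, before handing in.

Run:
```python
from station import ctrl
from h import *
w=ctrl.get_image("wrist");cv2.imwrite("pics/wrist7.png",w["color"])
```

```text
(no output)
```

View pics/wrist7.png

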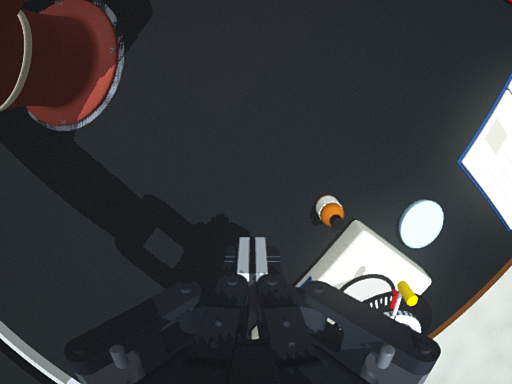

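That view is too oblique. I'll move the wrist camera above the lever, keeping the fingers at z ≈ 0.32, well clear.

Run:
```python
from station import ctrl
from h import *
print(delta(ctrl.get_obs(),[.624,.071,.32]))
```

```text
[-22.28  19.05  -3.03]
```

>>> {"fn": "apply_moves", "kwargs": {"rows": [[0, 0, -3, 0, 0, 0], [-4, 3, -3, 0, 0, 0], [-8, 6.5, -3, 0, 0, 0], [-12, 10, -3, 0, 0, 0], [-16, 13.5, -3, 0, 0, 0], [-20, 17, -3, 0, 0, 0], [-22.3, 19, -3, 0, 0, 0], [-22.3, 19, -3, 0, 0, 0], [-22.3, 19, -3, 0, 0, 0], [-22.3, 19, -3, 0, 0, 0], [-22.3, 19, -3, 0, 0, 0]]}}

```text
t: 15.5
tool_pos: [0.6232, 0.0708, 0.3205]
tool_rot: [1.231, 2.889, 0.001]
contact_force: [-0.3, 0.3, 0.6]
opening: -0.0001
```

Run:
```python
from station import ctrl
from h import *
import pickle
w=ctrl.get_image("wrist");pickle.dump(w,open("w8.pkl","wb"));cv2.imwrite("pics/wrist8.png",cv2.resize(w["color"][110:290,150:390],(800,600),interpolation=cv2.INTER_CUBIC))
print(ctrl.get_obs()["tool_pos"])
```

```text
[0.62314935 0.07076245 0.32073766]
```

View pics/wrist8.png

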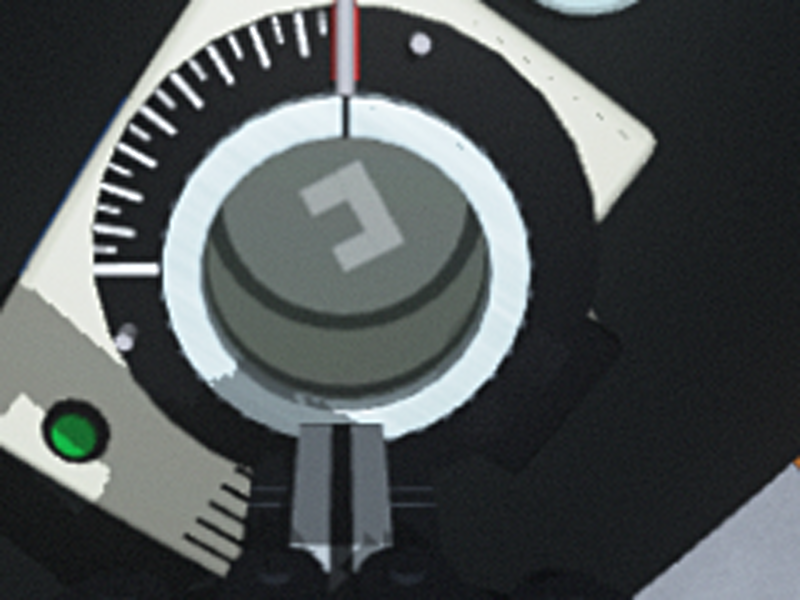

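Looking nearly straight down, the rod (x≈346) is centred on the red mark (x 333–359), with equal red on both sides. The arm touches nothing, so I'm handing in.

Run:
```python
from station import ctrl
print(ctrl.finish_job(), ctrl.get_obs()["t"])
```

```text
the job is handed in; nothing more can be done
the job is handed in; nothing more can be done
```

The lamp button is in and the analyser lever stands over the red 90-degree mark. I handed the job in at about 16 s; no verdict is reported.

- **Button:** I pressed it with the shut fingertips until they met the hard stop at z = 0.066, with about 11 N on the tool. That height matches fully in. I did not measure its depth again afterwards; it looked seated in the later pictures.
- **Lever:** I pushed the handle round its arc from about 59° with the outside of the shut fingers. The tool force, read after each push, stayed near 2 N or less. Then I backed off and lifted clear.
- **Final checks:** The wrist camera above the lever showed the rod centred on the red mark. The other estimates disagreed slightly:
  - The top camera put the lever at about 89–91°.
  - The oblique scene camera put it at about 88–89°.
  - All of these are within the 4° allowed.
- **Surroundings:** The polariscope and the bottle, dish, eraser and specimen showed no visible shift in the pictures. The arm was clear of everything when I handed in.

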